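Unlock and switch on the picture lamp

TASK

Switch on the picture lamp: on its oak switch box, slide the child-lock tab all the way aside along its rails, then push the steel button it was covering fully down, so that it stays in. Leave the tab open, and do not shift or tip the glass decanter.

Things in the scene. Friction and masses are not known exactly. Their poses are not given: they have to be found in the camera images.
- lamp_switch: Lamp switch, fixed: oak box 80 (x) x 150 (y) x 28 (z) mm, two low steel rails along it (tops 31 mm above the ledge) bridged by a dark steel tab; the only control with a tab (the box with a knob is the dimmer, with a bare button the chime). Origin: centre of underside, z up; y runs along the rails the way the tab opens. Button axis at x = 0, y = -42 mm.
- lock_tab (a joint): Tab travel in m: 0 closed over the button, 0.060 fully aside (end stop) towards the box's +y. Tab centre: x = 0, y = -42 mm + travel in the box frame. Bridge 60 (x) x 46 (y) mm, flat top 46 mm above the ledge; a fin 34 (x) x 12 (y) mm in its middle reaches 68 mm: pinch or push it. About 2 N slides it, no spring, stays where left; cannot be lifted or pushed down.
- lamp_button (a joint): Travel of the round steel push button in m, downwards: 0 = out (off), 0.007 = fully in (on). Diameter 36 mm, flat top 38 mm above the ledge when out, 31 mm when fully in. About 3 N pushes it in; it has no spring back and stays in where it is left. The tab covers it until slid aside.
- decanter: Empty glass decanter with a glass stopper, loose, upright, 112 mm across and 235 mm tall, towards the far edge of the ledge. Origin: centre of its underside, z up. A bystander: leave it standing where it is.
Things that resemble listed ones, but are neither listed nor needed, are in the scene too. What is shaped like the lamp_switch but blue is not meant.

How it is judged:
By the outcome, as a careful person would: the job done as asked, in the order asked, and still so for the second after the job is handed in, with the robot touching nothing.
It also fails if it takes over 37 s, if anything falls off the work surface, if the arm or the gripper's body presses on something with over 40 N, if the wrist force passes 120 N, or if a joint passes its speed limit or range.

ROBOT

A 6-joint arm with a two-finger parallel gripper is mounted at the origin on the work surface. World frame = base frame: x ahead of the robot, y to its left, z up, the work surface at z = 0. Lengths are in m, angles in rad, forces in N, time in s.
With the tool pointing down it reaches from about 0.275 to 0.75 m from the base axis. Payload 10.2 kg.
Tool frame: the origin (TCP) lies between the finger pads; the fingertips stand 14 mm ahead of it and the grasp point (between the pads) lies 5 mm behind it; z points along the fingers, y is the line along which they close (so a half turn about z gives the same grasp; the last joint's range is limited). The gripper opens to 88 mm and grips with 3 to 60 N. Pads are 18 mm wide; open, the fingers measure 123 mm over their backs; the gripper's body (75 mm by 187 mm) begins 45 mm behind the grasp point.
Start: joints at [-0.223, 0.313, 1.498, -0, 1.331, -0.223], TCP at [0.525, -0, 0.253] pointing down, gripper open.
Joint ranges: [-2.94, 2.94], [-0.97, 2.17], [0.19, 2.56], [-1.23, 4.37], [0.02, 3.11], [-2.88, 2.88]. Speed limits (rad/s): [2.39, 2.39, 3.01, 3.14, 3.14, 3.14].

INTERFACE

Orientations are given as a 3x3 rotation matrix whose columns are the frame's x, y, z axes.
In Python, from bench import r, eyes gives the robot as it stands.
- The arm moves only by the tool drive_tool, never from a script. Its argument "commands" is a list that holds one entry, the list of rows, each a list of 5 numbers: the shift along the world's x, y, z in units of 25 mm (1.0 is 25 mm), then the turn about the world's z in units of 5 degrees (1.0 is 5 degrees), then the closure, from 0 (fully open) to 1 (shut). A call has exactly 8 rows; each row is the pose to reach, as a shift and turn from the pose commanded when the call began; what a row does not reach only later rows make up. A row lasts 1/12 s, in which the tool goes at most 41.7 mm and 7.16 degrees, less where a joint would pass 70% of its speed; a pose out of reach is approached as far as the arm can. A call with a gripper value outside its range is refused whole. The fingers move at their own pace and stop on an object; "grip_force" is the grip in N (left out, the last holds). Time passes only in rows, so rows that repeat a pose let the fingers close, or fill a call up. It gives the time, the measured TCP pose, the force, the opening and the grip force at its end, in the units of the state.
- r.get_obs(): the state, without advancing time (a new reading comes with each control period).
- eyes.read_camera(name): name is "scene" or "side" or "wrist"; returns the picture (480x640x3 uint8, red, green, blue); there is no depth.
- eyes.camera_info(name): a dict with "mtx" (3x3 intrinsics, pixels), "R" (3x3) and "t" (3): a world point X has camera coordinates R X + t. Camera axes: x right, y down, z forward; pixel columns grow to the right and rows downward; lengths in m; the calibration is good to about 2 mm. A picture is of the moment at which its call begins: read the wrist's pose just before it. camera_info takes no time and is no camera call; for the wrist camera it gives the pose at the moment of the call.
- r.finish_job(): hands the job in; it is judged then, once.
The state is a dict: "t": time; "joint_positions": joint angles; "joint_vel": joint speeds; "joint_torque": joint torques, N m; "tcp_pos": TCP position; "tcp_rot": TCP orientation; "force": force on the tool from outside, world axes, zero at the start; "ft_torque": the same for the moment, N m; "finger_gap": finger opening in m; "grasp_force": force on a finger pad.
Only numpy, scipy, OpenCV 4.12 (cv2) and the standard library are available. Lean on these libraries where they do the work, as an engineer would, in place of code of your own. Each camera call takes 0.05 s, during which the arm holds its last target. There are 200 camera calls.

## Working session

There is one attempt and no reset: what is moved stays moved. The work goes in short steps, Python scripts to look and compute and a tool call to move; the robot and the scene stay as the last step left them, time stands still between calls to the robot, and variables do not carry over. Pictures are saved under pics/ and viewed, at most 10 in all, crops included, and the job is handed in when it is done.

Besides the shell and the picture viewer there is one more tool, called after "Request:" as name([rows], argument=value, ...), one row to a line, values as JSON. drive_tool: Moves the arm, as the interface text tells. Its arguments: {"type":"object","properties":{"commands":{"type":"array","items":{"type":"array","items":{"type":"array","items":{"type":"number"}}}},"grip_force":{"type":"number"}},"required":["commands"]}

```bash
mkdir -p pics; cat > h.py <<'E'
import numpy as np, cv2
from bench import r, eyes
def grab(n,f):
    i=eyes.camera_info(n); p=eyes.read_camera(n); cv2.imwrite('pics/'+f,cv2.cvtColor(p,cv2.COLOR_RGB2BGR)); np.savez('pics/'+f+'.npz',**{k:np.array(i[k]) for k in('mtx','R','t')}); return p
def ray(f,uv,z):
    i=np.load('pics/'+f+'.npz'); d=i['R'].T@np.linalg.solve(i['mtx'],[*uv,1.]); c=-i['R'].T@i['t']
    return c+d*(z-c[2])/d[2]
E
python3 - <<'E'
from h import *
for n in('scene','side','wrist'): grab(n,n+'0.png')
a=cv2.imread('pics/scene0.png');
for n in('scene','side','wrist'):
    i=np.load(f'pics/{n}0.png.npz'); print(n,-i['R'].T@i['t'],i['R'][2])
E
```

```text
scene [ 1.02238997 -0.09156338  0.63169761] [-0.6948962   0.11481198 -0.70988554]
side [ 0.1032619  -0.63133825  0.62613226] [ 0.39841355  0.66494395 -0.63175643]
wrist [0.52512627 0.07936312 0.3853628 ] [-0.00221949 -0.30701481 -0.95170215]
```

View pics/scene0.png

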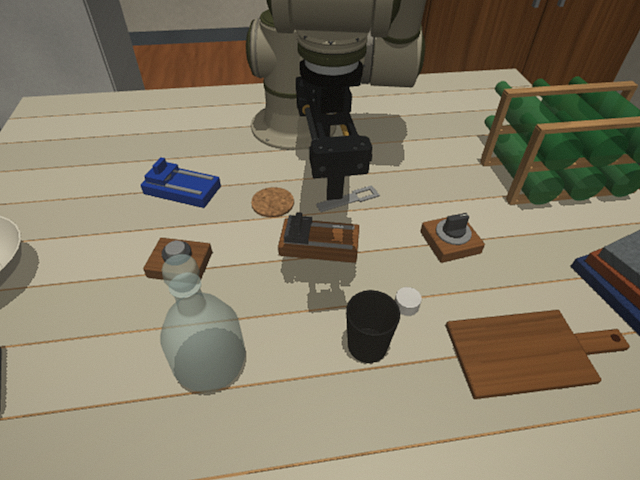

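View pics/wrist0.png

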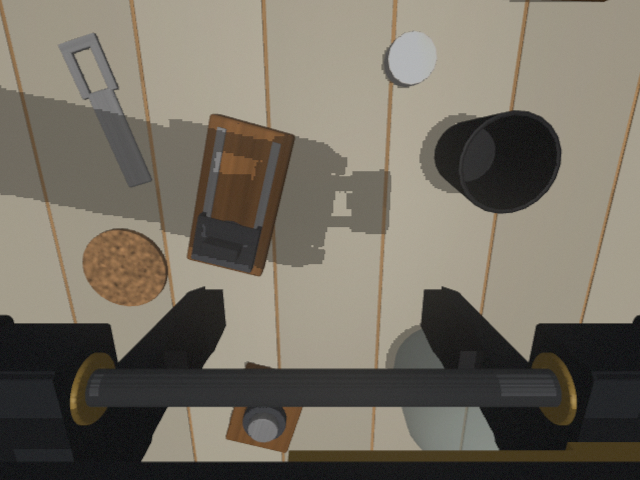

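View pics/side0.png

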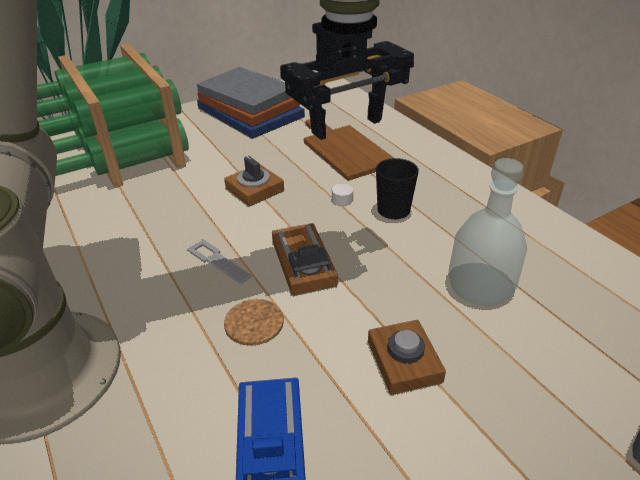

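The views agree. The lamp switch is the oak box with the dark tab, at wrist pixels (211,114), (294,134), (261,275) and (187,260), with the tab at the lower end near (225,243). The bare-button chime is at (265,420) and the decanter is at lower right. Next I'll cast rays through the box corners.

```bash
python3 - <<'E'
from h import *
im=cv2.imread('pics/wrist0.png'); 
c=cv2.resize(im[90:300,160:320],None,fx=3.5,fy=2.8*1.25 and 2.8,interpolation=cv2.INTER_CUBIC); c=cv2.resize(im[95:295,160:320],None,fx=3,fy=3,interpolation=cv2.INTER_CUBIC); cv2.imwrite('pics/crop1.png',c)
c=cv2.imread('pics/scene0.png')[200:270,260:380]; cv2.imwrite('pics/crop2.png',cv2.resize(c,None,fx=6,fy=6,interpolation=cv2.INTER_CUBIC))
hsv=cv2.cvtColor(im,cv2.COLOR_BGR2HSV)
P=[ray('wrist0.png',p,.028) for p in((211,114),(294,134),(261,275),(187,260))]
for p in P: print(p.round(4))
print([np.linalg.norm(P[i]-P[(i+1)%4]).round(4) for i in range(4)],np.mean(P,0))
# decanter base rough
print(ray('scene0.png',(204,375),0),ray('side0.png',(485,290),0))
E
```

```text
[0.421 0.084 0.028]
[0.4972 0.0662 0.028 ]
[ 0.4588 -0.0774  0.028 ]
[ 0.3824 -0.0605  0.028 ]
[np.float64(0.0783), np.float64(0.1487), np.float64(0.0783), np.float64(0.1496)] [0.43984584 0.00307499 0.028     ]
[ 0.68334502 -0.21233655  0.        ] [ 0.66187175 -0.21603186  0.        ]
```

View pics/crop1.png

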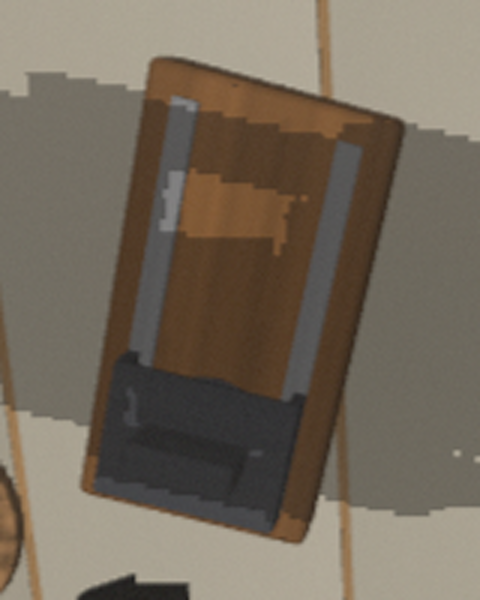

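View pics/crop2.png

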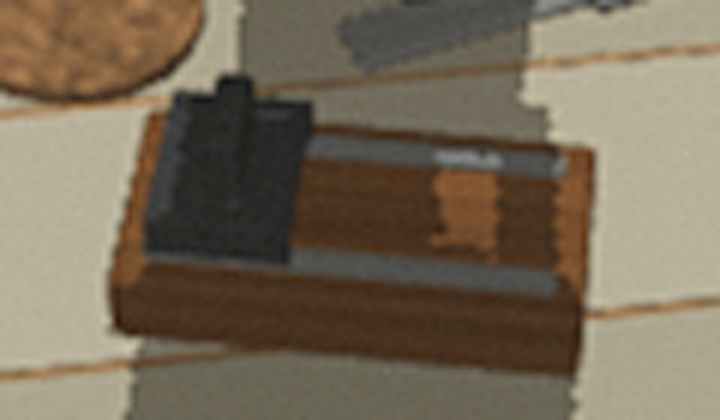

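The corner rays give a 78 x 149 mm box (nominal 80 x 150), so they can be trusted. The centre is about (0.440, 0.003), yaw is -15°, and +y runs along (0.258, 0.966). The fin is at the -y end. I'll close the fingers, turn -15°, come down behind the fin and push it along.

Request:
drive_tool([
  [[-0.7, -0.5, -0.8, -0.6, 1], [-1.5, -1.0, -1.7, -1.2, 1], [-2.2, -1.5, -2.6, -1.8, 1], [-2.9, -2.0, -3.5, -2.4, 1], [-3.6, -2.5, -4.4, -3, 1], [-4.2, -3.0, -5.0, -3, 1], [-4.2, -3.0, -5.3, -3, 1], [-4.2, -3.0, -5.3, -3, 1]],
], grip_force=20)

```text
t: 0.82
tcp_pos: [0.4193, -0.075, 0.1192]
tcp_rot: [[0.26, 0.966, -0.002], [0.966, -0.26, 0.001], [0.001, -0.002, -1.0]]
force: [0.1, 0.8, 0.5]
finger_gap: 0.0369
grasp_force: 0.0
```

```bash
python3 - <<'E'
from h import *
grab('side','side1.png'); o=r.get_obs()
print(o['t'],o['tcp_pos'],o['tcp_rot'],o['finger_gap'],o['force'])
c=cv2.imread('pics/side1.png')[130:330,200:400]; cv2.imwrite('pics/crop3.png',cv2.resize(c,None,fx=3,fy=3))
E
```

```text
0.8667 [ 0.42030783 -0.07497334  0.12018395] [[ 2.59306063e-01  9.65795131e-01 -3.61642328e-04]
 [ 9.65795163e-01 -2.59305933e-01  3.68970932e-04]
 [ 2.62574328e-04 -4.44948811e-04 -9.99999867e-01]] 0.03299751353062789 [-0.15056752  0.29251006  0.07538118]
```

View pics/crop3.png

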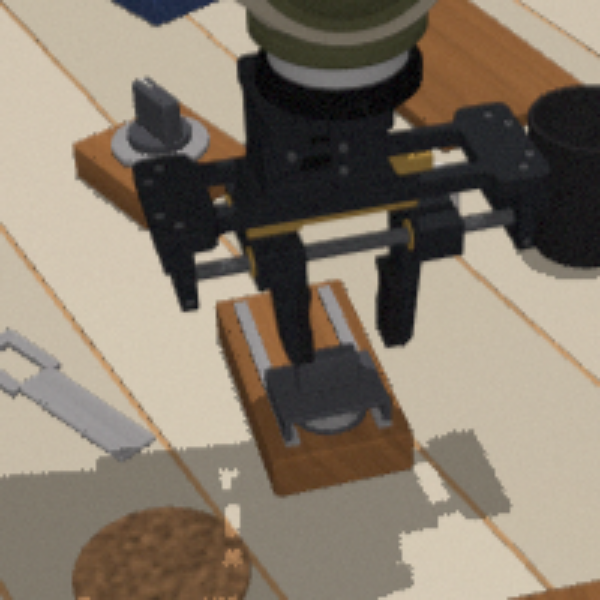

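The switch is clear of the fingers, which are still closing behind the tab. Next they descend to fin height.

Request:
drive_tool([
  [[0, 0, 0, 0, 1], [0, 0, 0, 0, 1], [0, 0, 0, 0, 1], [0, 0, -0.4, 0, 1], [0, 0, -0.9, 0, 1], [0, 0, -1.5, 0, 1], [0, 0, -2.1, 0, 1], [0, 0, -2.1, 0, 1]],
])

```text
t: 1.53
tcp_pos: [0.4193, -0.0744, 0.0662]
tcp_rot: [[0.258, 0.966, -0.003], [0.966, -0.258, 0.001], [0.001, -0.003, -1.0]]
force: [0.0, -0.0, 0.1]
finger_gap: 0.0008
grasp_force: 0.0
```

Request:
drive_tool([
  [[0.1, 0.3, 0, 0, 1], [0.2, 0.7, 0, 0, 1], [0.27, 1.0, 0, 0, 1], [0.37, 1.4, 0, 0, 1], [0.46, 1.7, 0, 0, 1], [0.56, 2.1, 0, 0, 1], [0.64, 2.4, 0, 0, 1], [0.72, 2.7, 0, 0, 1]],
])

```text
t: 2.2
tcp_pos: [0.4383, -0.0066, 0.0679]
tcp_rot: [[0.258, 0.966, 0.0], [0.966, -0.258, -0.0], [-0.0, 0.0, -1.0]]
force: [0.4, -2.7, 1.7]
finger_gap: 0.0002
grasp_force: 1.2
```

Request:
drive_tool([
  [[0.03, 0.1, 0, 0, 1], [0.05, 0.2, 0, 0, 1], [0.08, 0.3, 0, 0, 1], [0.1, 0.38, 0, 0, 1], [0.12, 0.45, 0, 0, 1], [0.13, 0.5, 0, 0, 1], [0.13, 0.5, 0, 0, 1], [0.13, 0.5, 0, 0, 1]],
])

```text
t: 2.87
tcp_pos: [0.441, 0.0043, 0.0677]
tcp_rot: [[0.259, 0.966, -0.001], [0.966, -0.259, -0.001], [-0.001, -0.001, -1.0]]
force: [-1.6, -7.9, 2.8]
finger_gap: 0.0002
grasp_force: 4.1
```

The force has risen above the 2 N sliding level, so the end stop is probably close. I'll push a little more to confirm.

Request:
drive_tool([
  [[0.01, 0.04, 0, 0, 1], [0.02, 0.08, 0, 0, 1], [0.03, 0.12, 0, 0, 1], [0.03, 0.12, 0, 0, 1], [0.03, 0.12, 0, 0, 1], [0.03, 0.12, 0, 0, 1], [0.03, 0.12, 0, 0, 1], [0.03, 0.12, 0, 0, 1]],
])

```text
t: 3.53
tcp_pos: [0.4413, 0.005, 0.0678]
tcp_rot: [[0.257, 0.966, -0.003], [0.966, -0.257, -0.005], [-0.006, -0.001, -1.0]]
force: [-9.9, -29.5, 4.1]
finger_gap: 0.0004
grasp_force: 15.2
```

The force reached 30 N, so the tab is on its end stop. Now I'll back off over the button and look.

Request:
drive_tool([
  [[-0.1, -0.4, 0, 0, 1], [-0.22, -0.8, 0, 0, 1], [-0.35, -1.3, 0, 0, 1], [-0.48, -1.8, 0, 0, 1], [-0.48, -1.8, 0, 0, 1], [-0.48, -1.8, 0, 0, 1], [-0.48, -1.8, 0, 0, 1], [-0.48, -1.8, 0, 0, 1]],
])

```text
t: 4.2
tcp_pos: [0.4301, -0.0365, 0.0677]
tcp_rot: [[0.258, 0.966, -0.0], [0.966, -0.258, 0.0], [0.0, -0.0, -1.0]]
force: [0.1, 0.7, -0.1]
finger_gap: 0.0007
grasp_force: 0.0
```

```bash
python3 - <<'E'
from h import *
grab('side','side2.png'); grab('scene','scene2.png')
a=cv2.resize(cv2.imread('pics/side2.png')[190:310,250:360],None,fx=3.6,fy=3.6)
b=cv2.resize(cv2.imread('pics/scene2.png')[170:290,250:370],None,fx=3.3,fy=3.6)
cv2.imwrite('pics/crop4.png',np.hstack([a,b]))
E
```

```text
(no output)
```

View pics/crop4.png

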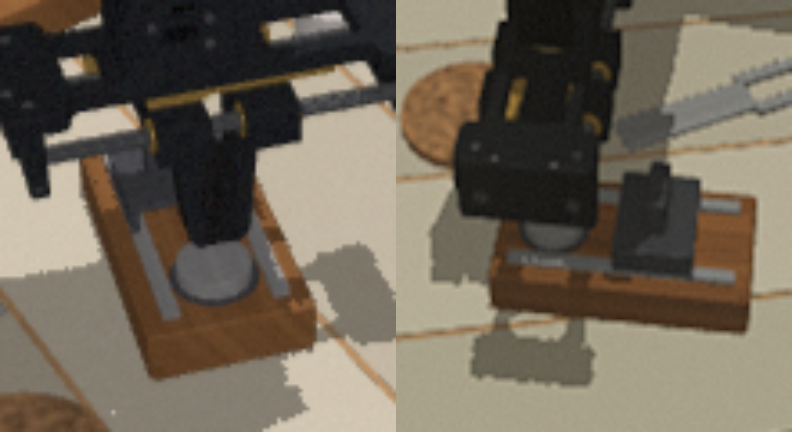

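The tab is well aside and the button is exposed under the fingertips. Next I'll press it.

Request:
drive_tool([
  [[0, 0, -0.2, 0, 1], [0, 0, -0.4, 0, 1], [0, 0, -0.55, 0, 1], [0, 0, -0.65, 0, 1], [0, 0, -0.75, 0, 1], [0, 0, -0.85, 0, 1], [0, 0, -0.9, 0, 1], [0, 0, -0.9, 0, 1]],
])

```text
t: 4.97
tcp_pos: [0.4298, -0.0369, 0.0453]
tcp_rot: [[0.259, 0.966, -0.001], [0.966, -0.259, 0.0], [0.0, -0.001, -1.0]]
force: [-2.2, 1.9, 5.0]
finger_gap: 0.0007
grasp_force: 2.5
```

Request:
drive_tool([
  [[0, 0, -0.04, 0, 1], [0, 0, -0.08, 0, 1], [0, 0, -0.08, 0, 1], [0, 0, -0.08, 0, 1], [0, 0, -0.08, 0, 1], [0, 0, -0.08, 0, 1], [0, 0, -0.08, 0, 1], [0, 0, -0.08, 0, 1]],
])

```text
t: 5.63
tcp_pos: [0.4299, -0.0369, 0.0448]
tcp_rot: [[0.258, 0.966, -0.0], [0.966, -0.258, -0.0], [-0.0, -0.0, -1.0]]
force: [-10.5, 4.1, 30.9]
finger_gap: 0.0005
grasp_force: 15.8
```

The button has bottomed out: 31 N with the fingertips at z = 0.031. I'll lift clear and check.

Request:
drive_tool([
  [[0, 0, 0.3, 0, 1], [0, 0, 1, 0, 1], [0, 0, 2.2, 0, 1], [0, 0, 3.5, 0, 1], [0, 0, 4.8, 0, 1], [0, 0, 5.5, 0, 1], [0, 0, 5.5, 0, 1], [0, 0, 5.5, 0, 1]],
])

```text
t: 6.3
tcp_pos: [0.4302, -0.0371, 0.1808]
tcp_rot: [[0.259, 0.966, 0.001], [0.966, -0.259, -0.001], [-0.0, 0.001, -1.0]]
force: [-0.8, 0.1, -0.8]
finger_gap: 0.0001
grasp_force: 0.0
```

```bash
python3 - <<'E'
from h import *
grab('side','side3.png'); grab('scene','scene3.png')
a=cv2.resize(cv2.imread('pics/side3.png')[190:310,250:360],None,fx=3.6,fy=3.6)
b=cv2.resize(cv2.imread('pics/scene3.png')[170:290,250:370],None,fx=3.3,fy=3.6)
cv2.imwrite('pics/crop5.png',np.hstack([a,b]))
d=[cv2.imread(f'pics/scene{k}.png')[235:400,155:250].astype(int) for k in(0,3)]
print('decanter diff',abs(d[0]-d[1]).mean())
E
```

```text
decanter diff 3.019670388091441
```

View pics/crop5.png

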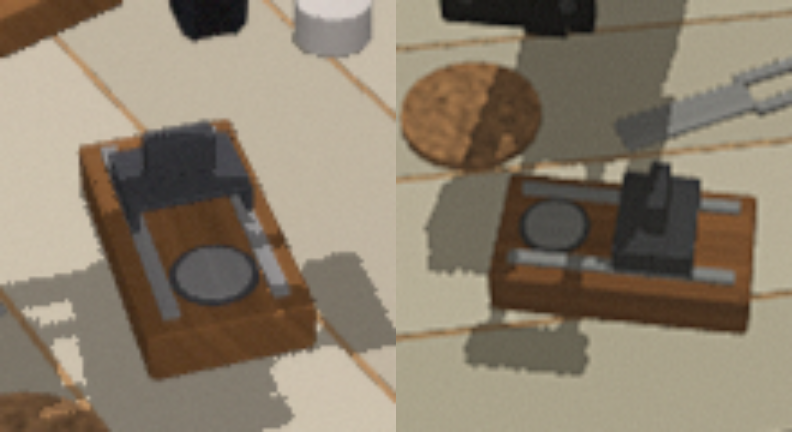

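The tab is fully aside, the button sits flush in its collar, and nothing is touching the switch. I'll hand it in.

```bash
python3 -c "
from bench import r
print(r.finish_job())"
```

```text
the job is handed in; nothing more can be done
None
```

The lamp is switched on: the tab is slid to its end stop and left open, the button is pressed fully in and stays in, the arm never went near the decanter, and the job was handed in at about 6.4 s.

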